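# Blank off the open intake ports

### The arm

A 6-joint arm with a two-finger parallel gripper is mounted at the origin on the work surface. World frame = base frame: x ahead of the robot, y to its left, z up, the work surface at z = 0. Lengths are in mm, angles in rad, forces in N, time in s.
With the tool pointing down it reaches from about 350 to 800 mm from the base axis. Payload 7.3 kg.
Tool frame: the origin (TCP) lies between the finger pads; the fingertips stand 19 mm ahead of it and the grasp point (between the pads) is the TCP; z points along the fingers, x is the direction in which the jaws open and shut, and the axes are right-handed (so a half turn about z gives the same grasp; the last joint's range is limited). The gripper opens to 85 mm and grips with 20 to 120 N. Pads are 22 mm wide; open, the fingers measure 114 mm over their backs; the gripper's body (76 mm by 85 mm) begins 54 mm behind the grasp point. The pads swing forward as they close: fully open they stand 13 mm farther back than shut.
Start: joints at [1.176, 0.342, 1.524, -0, 1.275, -0.146], TCP at [129.26, 508.856, 250.322] pointing down, gripper open.
Joint ranges: [-2.53, 2.53], [-0.77, 2.02], [0.04, 2.7], [-1, 4.14], [0.28, 2.66], [-3.11, 3.11]. Speed limits (rad/s): [2.57, 2.57, 3.14, 3.14, 3.14, 3.14].

### API

Orientations are given as [roll, pitch, yaw] about the fixed x, y, z axes, in that order (R = Rz(yaw) Ry(pitch) Rx(roll)).
In Python, from bench import arm, optics gives the robot as it stands. The module is installed in compiled form; this text tells all that it offers.
- The arm moves only by the tool play_rows, never from a script. Its arguments are lists of equal length, an entry for each row: "xyz": the shift along the tool's x, y, z in m, a list of three; "twist": the turn, a rotation vector about the tool's x, y, z in rad, a list of three; "grip": the opening in per cent of the stroke, from 0 (shut) to 100 (fully open). A call has 1 to 12 rows; each row shifts and turns the commanded pose from where the row before left it, along the tool's axes as they then stand; what a row does not reach is not made up. A row lasts 1/8 s, in which the tool goes at most 62.5 mm and 10.7 degrees, less where a joint would pass 70% of its speed; a pose out of reach is approached as far as the arm can. A call with a gripper value outside its range is refused whole. The fingers move at their own pace and stop on an object; "grip_force" is the grip in N (left out, the last holds). Time passes only in rows, so rows that do not move let the fingers close. It gives the time, the measured TCP pose, the force and the opening at its end, in the units of the state.
- arm.sense(): the state, without advancing time (a new reading comes with each control period).
- optics.get_image(name): name is "scene" or "top" or "wrist"; returns the picture (420x560x3 uint8, red, green, blue); there is no depth.
- optics.get_calibration(name): a dict with "K" (3x3 intrinsics, pixels), "world_to_cam" (4x4, takes a point from world to camera coordinates). Camera axes: x right, y down, z forward; pixel columns grow to the right and rows downward; lengths in mm; the calibration is good to about 2 mm. A picture is of the moment at which its call begins: read the wrist's pose just before it. get_calibration takes no time and is no camera call; for the wrist camera it gives the pose at the moment of the call.
- arm.job_done(): hands the job in, once; it reports no verdict.
Trained networks look in the newest picture that a camera, given by its name, has taken for a name from the list of things; names that differ only in an ending like _2 or _b are one class to them, and where a whole thing is asked for, a point or a joint stands for the part that bears it (a point fixed in the world has none). Each returns a list of dicts, best first, with "p" (0 to 1); they miss things now and then, are a little off and sometimes report something else, mostly with a low value. They report only what shows in the picture. A call takes as long as a camera call. They do not tell look-alikes from the thing itself.
- optics.look_for(camera, name): "rect" ([left, top, right, bottom] in pixels, round what is visible of it).
- optics.outline_of(camera, name): "pixels" (420x560 bool, what is visible of it) and "rect" ([left, top, right, bottom] in pixels, round what is visible of it).
- optics.spot_point(camera, name): "location" ([row, column] in pixels: a listed point, or the origin of a listed thing).
The state is a dict: "time_s": time; "joint_positions": joint angles; "dq": joint speeds; "joint_torque": joint torques, N m; "eef_pos": TCP position; "eef_rot": TCP orientation; "force": force on the tool from outside, world axes, zero at the start; "moment": the same for the moment, N m; "gripper_width": opening from 0.0 (shut) to 1.0 (fully open).
Only numpy, scipy, OpenCV 4.12 (cv2) and the standard library are available. Lean on these libraries where they do the work, as an engineer would, in place of code of your own. Each camera call takes 0.05 s, during which the arm holds its last target.

### The job

Close the four open intake ports on the lift ramp with the coloured blanking plugs, so that no dirt falls in: yellow in the silver throttle body, blue in the black air-box lid, green in the dark steel turbo compressor and white in the copper-coloured charge pipe. Push or set each plug fully home, upright with its flange flat on the rim, and leave it there. Leave the black oil-filler cap and the steel socket that lie among the plugs where they are.

Things in the scene. Friction and masses are not known exactly. Their poses are not given: they have to be found in the camera images.
- plug_yellow_grip (a point): yellow blanking plug (largest), loose, upright, for the silver throttle body. Bottom up: tapered stem 16 mm long (dia 44 mm at the foot, 54 at the top), flange dia 74, 5 thick, plain cylindrical grip dia 26, 32 tall; 53 in all. This point: middle of the grip on the axis, 37 mm above the foot, 16 above the flange top, 21 above its underside. z up along the plug; yaw means nothing. 25 to 85 g.
- plug_blue_grip (a point): blue blanking plug (second largest), loose, upright, for the black air-box lid. Bottom up: tapered stem 16 mm long (dia 36 mm at the foot, 46 at the top), flange dia 66, 5 thick, plain cylindrical grip dia 26, 32 tall; 53 in all. This point: middle of the grip on the axis, 37 mm above the foot, 16 above the flange top, 21 above its underside. z up along the plug; yaw means nothing. 25 to 85 g.
- plug_green_grip (a point): green blanking plug (third largest), loose, upright, for the dark steel turbo compressor. Bottom up: tapered stem 16 mm long (dia 28 mm at the foot, 38 at the top), flange dia 58, 5 thick, plain cylindrical grip dia 26, 32 tall; 53 in all. This point: middle of the grip on the axis, 37 mm above the foot, 16 above the flange top, 21 above its underside. z up along the plug; yaw means nothing. 25 to 85 g.
- plug_white_grip (a point): white blanking plug (smallest), loose, upright, for the copper-coloured charge pipe. Bottom up: tapered stem 16 mm long (dia 20 mm at the foot, 30 at the top), flange dia 50, 5 thick, plain cylindrical grip dia 26, 32 tall; 53 in all. This point: middle of the grip on the axis, 37 mm above the foot, 16 above the flange top, 21 above its underside. z up along the plug; yaw means nothing. 25 to 85 g.
- throttle_mouth (a point): Open port of the throttle body, bare silver aluminium, square 90 mm base plate with four bolts, a black motor block at its far side; fixed. Mouth faces up: bore 60 mm, at least 30 deep, wall 5, rim 75 mm above the table. This point: centre of the mouth at rim height, z up. Takes the yellow plug: flange on the rim puts its grip point 21 mm above this point.
- airbox_mouth (a point): Open port of the air-box lid: matt black plastic, rectangular 105 x 125 mm, with a round outlet stub on top and a steel band at its foot; fixed. Mouth faces up: bore 52 mm, at least 30 deep, wall 5, rim 85 mm above the table. This point: centre of the mouth at rim height, z up. Takes the blue plug: flange on the rim puts its grip point 21 mm above this point.
- turbo_mouth (a point): Open port of the turbo compressor: round dark-steel snail housing 96 mm across with a horizontal outlet pipe on one side; fixed. Mouth faces up: bore 44 mm, at least 30 deep, wall 5, rim 70 mm above the table. This point: centre of the mouth at rim height, z up. Takes the green plug: flange on the rim puts its grip point 21 mm above this point.
- pipe_mouth (a point): Open port of the charge-pipe elbow: copper-coloured, on an 80 x 70 mm base plate, with a short horizontal branch to one side; fixed. Mouth faces up: bore 36 mm, at least 30 deep, wall 5, rim 90 mm above the table. This point: centre of the mouth at rim height, z up. Takes the white plug: flange on the rim puts its grip point 21 mm above this point.
- oil_cap_center (a point): Black oil-filler cap, a disc 56 mm across and 18 mm high with a bar 46 x 12 x 16 mm on top (34 mm in all), loose on the table among the plugs; not part of the job. This point is its centre, 17 mm above the table.
- socket_center (a point): Plain steel wrench socket, upright cylinder 34 mm in diameter, 50 mm tall, loose on the table among the plugs; not part of the job. This point is its centre, 25 mm above the table.
Not all that is in view belongs to the job. There is more than one size of the part that bears plug_yellow_grip; the job needs the larger. What is shaped like the part that bears throttle_mouth but red is not meant.

How it is judged:
By the outcome, as a careful person would: the job done as asked, in the order asked, and still so for the second after the job is handed in, with the robot touching nothing.
It also fails if it takes over 93 s, if anything falls off the work surface, if the arm or the gripper's body presses on something with over 40 N, if the wrist force passes 120 N, or if a joint passes its speed limit or range.

## Working session

There is one attempt and no reset: what is moved stays moved. The work goes in short steps, Python scripts to look and compute and a tool call to move; the robot and the scene stay as the last step left them, time stands still between calls to the robot, and variables do not carry over. Pictures are saved under pics/ and viewed, and the job is handed in when it is done.

Besides the shell and the picture viewer there is one more tool, called as a command line: name --argument value ..., lists and objects as JSON in quotes. play_rows: Moves the arm, as the interface text tells. Its arguments: {"type":"object","properties":{"xyz":{"type":"array","items":{"type":"array","items":{"type":"number"}}},"twist":{"type":"array","items":{"type":"array","items":{"type":"number"}}},"grip":{"type":"array","items":{"type":"number"}},"grip_force":{"type":"number"}},"required":["xyz","twist","grip"]}

```bash
mkdir -p pics; cat > h.py <<'E'
from bench import arm, optics
import numpy as np, cv2
def snap(n,f,s=1):
    im=optics.get_image(n); cv2.imwrite('pics/'+f,cv2.cvtColor(im,cv2.COLOR_RGB2BGR)); return im
def ray(n,rc,cal=None):
    c=cal or optics.get_calibration(n); K=np.array(c['K']);T=np.array(c['world_to_cam'])
    d=np.linalg.inv(K)@[rc[1],rc[0],1]; R=T[:3,:3]
    return -R.T@T[:3,3], R.T@d/np.linalg.norm(d)
def atz(n,rc,z,cal=None):
    o,d=ray(n,rc,cal); return o+d*(z-o[2])/d[2]
def tri(rays):
    A=0;b=0
    for o,d in rays:
        P=np.eye(3)-np.outer(d,d);A=A+P;b=b+P@o
    x=np.linalg.solve(A,b); return x,[float(np.linalg.norm((np.eye(3)-np.outer(d,d))@(x-o))) for o,d in rays]
def proj(n,p,cal=None):
    c=cal or optics.get_calibration(n); K=np.array(c['K']);T=np.array(c['world_to_cam'])
    q=K@(T[:3,:3]@p+T[:3,3]); return q[1]/q[2],q[0]/q[2]
E
python3 - <<'E'
from h import *
for n in ['scene','top','wrist']:
    snap(n,n+'0.png'); c=optics.get_calibration(n); o,d=ray(n,(210,280)); print(n,o.round(),d.round(2),np.array(c['K'])[0,0])
print(arm.sense())
E
```

```text
scene [1069.   58.  715.] [-0.71 -0.06 -0.7 ] 402.13005134482904
top [ 367.  -19. 1073.] [ 0.11 -0.03 -0.99] 407.55602148282867
wrist [ 59. 526. 373.] [ 0.27 -0.07 -0.96] 325.09430154913036
{'time_s': 0.15, 'joint_positions': array([ 1.17602139e+00,  3.42585995e-01,  1.52479685e+00,  1.63862824e-05,
        1.27541130e+00, -1.45976356e-01]), 'dq': array([ 0.00089197, -0.00221649, -0.0034289 ,  0.00020999,  0.00074104,
       -0.00165915]), 'joint_torque': array([ 2.18523986e-03, -4.33889830e+01, -2.46152365e+01,  5.30659838e-05,
        5.55782783e-03, -7.11357373e-06]), 'eef_pos': array([129.1288241 , 508.58302616, 249.77375553]), 'eef_rot': array([-3.14140238e+00,  1.18643435e-03,  1.32199308e+00]), 'force': array([-0.07781032,  0.13188807, -1.49983677]), 'moment': array([0.00833029, 0.02609345, 0.03914704]), 'gripper_width': 1.0018983576980685}
```

View pics/scene0.png

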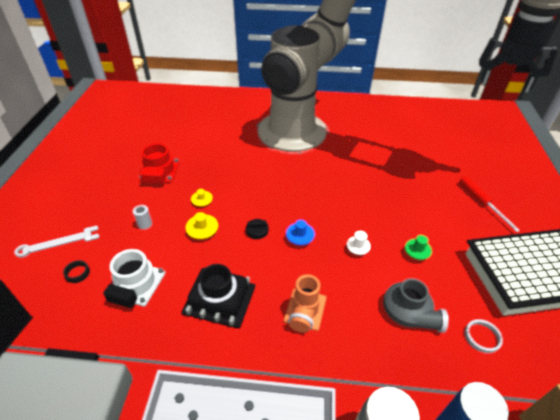

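View pics/top0.png

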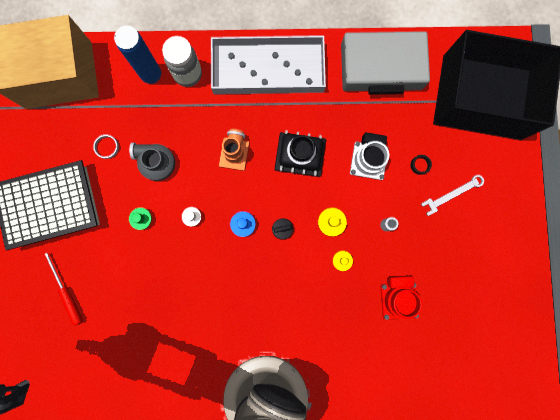

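View pics/wrist0.png

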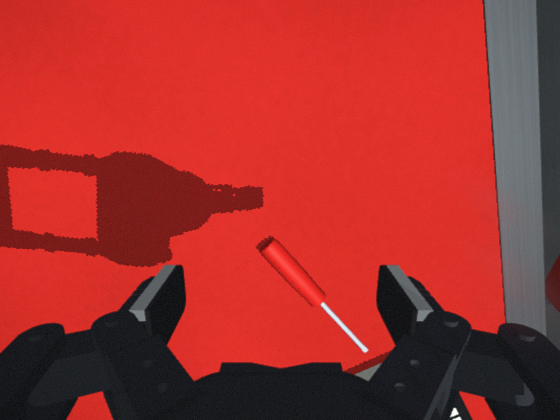

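The scene picture and the top picture agree. In the top picture the plugs lie in a row: green (140,218), white (191,216), blue (243,224), large yellow (332,222). The small yellow look-alike is at (342,261). The ports, from left, are turbo (153,160), pipe (234,148), air-box (301,150) and silver throttle (373,156), and the red decoy is at (402,302). Next I measure them from the two views.

```bash
python3 - <<'E'
from h import *
N=['plug_yellow_grip','plug_blue_grip','plug_green_grip','plug_white_grip','throttle_mouth','airbox_mouth','turbo_mouth','pipe_mouth','oil_cap_center','socket_center']
H=[37,37,37,37,75,85,70,90,17,25]
D={}
for n in N:
    for c in ['top','scene']:
        D[n,c]=[(np.round(r['location'],1),round(r['p'],2)) for r in optics.spot_point(c,n) if r['p']>.2]
for n,h in zip(N,H):
    print(n,D[n,'top'],D[n,'scene'])
    if D[n,'top'] and D[n,'scene']:
        a,b=D[n,'top'][0][0],D[n,'scene'][0][0]
        x,e=tri([ray('top',a),ray('scene',b)]); print('  ',x.round(1),np.round(e,1),'known z:',atz('top',a,h).round(1),atz('scene',b,h).round(1))
print(arm.sense()['time_s'])
E
```

```text
plug_yellow_grip [(array([222.6, 333.7]), 0.89), (array([258.3, 343.8]), 0.7)] [(array([191.7, 199.8]), 0.81), (array([219.7, 200. ]), 0.77)]
   [ 436.9 -170.3  123.4] [1.9 1.9] known z: [ 442.8 -182.1   37. ] [ 344.5 -206.    37. ]
plug_blue_grip [(array([221.9, 243.3]), 0.64), (array([156. , 148.9]), 0.46)] [(array([226.2, 298.4]), 0.69)]
   [447.6  47.4  49. ] [0.1 0.1] known z: [448.6  48.3  37. ] [436.5  47.1  37. ]
plug_green_grip [(array([219.6, 140.2]), 0.91)] [(array([243.6, 422.9]), 0.75)]
   [459.7 318.1  35.1] [6.3 6.3] known z: [458.9 310.8  37. ] [460.2 324.1  37. ]
plug_white_grip [(array([214.2, 188.4]), 0.5)] [(array([239.8, 356.1]), 0.63)]
   [469.9 181.5  44.4] [5.1 5.1] known z: [470.7 188.2  37. ] [464.4 177.6  37. ]
throttle_mouth [(array([303.7, 408.5]), 0.75), (array([157.9, 372. ]), 0.63)] [(array([261.3, 127.8]), 0.71), (array([151.2, 157.7]), 0.56)]
   [ 174.7 -572.2 -510. ] [27.3 27.3] known z: [ 240.8 -350.3   75. ] [ 603.5 -286.1   75. ]
airbox_mouth [(array([149.4, 301.2]), 0.85)] [(array([275.2, 215.4]), 0.57)]
   [ 623.3 -101.5   81.6] [1.4 1.4] known z: [622.1 -99.8  85. ] [ 625.8 -102.    85. ]
turbo_mouth [(array([155.1, 148.5]), 0.66)] [(array([286.9, 411.3]), 0.61), (array([284.7, 306.3]), 0.39)]
   [613.4 272.2  85.5] [4.6 4.6] known z: [617.7 281.6  70. ] [603.  272.5  70. ]
pipe_mouth [(array([144.5, 229.9]), 0.67), (array([221.5, 243.6]), 0.58)] [(array([284.9, 306.4]), 0.55)]
   [635.3  73.8  93.1] [1.7 1.7] known z: [636.   75.8  90. ] [633.3  72.2  90. ]
oil_cap_center [(array([225.1, 285. ]), 0.53)] []
socket_center [] [(array([216.8, 141.8]), 0.76)]
1.15
```

```bash
cat > fit.py <<'E'
from h import *
from scipy.optimize import minimize
SZ=dict(yellow=(44,54,74),blue=(36,46,66),green=(28,38,58),white=(20,30,50))
def cmask(im,col):
    h=cv2.cvtColor(im,cv2.COLOR_RGB2HSV).astype(int);H,S,V=h[...,0],h[...,1],h[...,2]
    m=dict(yellow=(H>=22)&(H<=35)&(S>120)&(V>90),blue=(H>=100)&(H<=125)&(S>100)&(V>60),green=(H>=45)&(H<=80)&(S>90)&(V>50),
      white=(S<90)&(V>130))[col]
    return m.astype(np.uint8)
def circ(r,z):
    t=np.linspace(0,2*np.pi,40,endpoint=False); return np.c_[r*np.cos(t),r*np.sin(t),0*t+z]
def sil(cal,p,parts,shape=(420,560),s=4):
    K=np.array(cal['K']);T=np.array(cal['world_to_cam']);m=np.zeros((shape[0],shape[1]),np.uint8)
    m=np.zeros((shape[0]*s,shape[1]*s),np.uint8)
    for a in parts:
        q=(a+p)@T[:3,:3].T+T[:3,3]; q=q@K.T; q=q[:,:2]/q[:,2:]
        q=(q+.5)*s-.5
        cv2.fillConvexPoly(m,cv2.convexHull(q.astype(np.float32)).round().astype(np.int32),1)
    return m
def plug_parts(col):
    a,b,f=np.array(SZ[col])/2
    return [np.r_[circ(a,-37),circ(b,-21)],np.r_[circ(f,-21),circ(f,-16)],np.r_[circ(13,-16),circ(13,16)]]
def fit(views,col,p0,zfree=True,pad=14):
    """views: list of (cal,img); p0 grip point"""
    parts=plug_parts(col);data=[]
    for cal,im in views:
        s0=sil(cal,p0,parts,s=1);ys,xs=np.nonzero(s0)
        w=(max(ys.min()-pad,0),ys.max()+pad,max(xs.min()-pad,0),xs.max()+pad)
        m=cmask(im,col).copy();mm=np.zeros_like(m);mm[w[0]:w[1],w[2]:w[3]]=m[w[0]:w[1],w[2]:w[3]]
        n,l,st,c=cv2.connectedComponentsWithStats(mm)
        k=1+np.argmax(st[1:,4]) if n>1 else 0
        data.append((cal,(l==k).astype(np.float32),w))
    def cost(v):
        p=np.array([v[0],v[1],v[2] if zfree else p0[2]]);e=0
        for cal,m,w in data:
            s=cv2.resize(sil(cal,p,parts).astype(np.float32),(560,420),interpolation=cv2.INTER_AREA)
            e+=np.abs(s-m).sum()/m.sum()
        return e
    v0=np.array(p0,float)
    best=None
    for st in (8,3):
        sim=np.vstack([v0]+[v0+st*np.eye(3)[i] for i in range(3)]) if zfree else np.vstack([v0[:2]]+[v0[:2]+st*np.eye(2)[i] for i in range(2)])
        r=minimize(cost,v0 if zfree else v0[:2],method='Nelder-Mead',options=dict(initial_simplex=sim,xatol=.1,fatol=1e-4))
        v0=np.array(list(r.x)+([] if zfree else [p0[2]]))
    return v0,r.fun/len(views)
E
python3 - <<'E'
from fit import *
V={c:(optics.get_calibration(c),cv2.cvtColor(cv2.imread(f'pics/{c}0.png'),cv2.COLOR_BGR2RGB)) for c in('top','scene')}
P=dict(yellow=(443,-182,37),blue=(447,48,37),green=(459,316,37),white=(469,183,37))
for k,p in P.items():
    print(k,[ (r[0].round(1),round(r[1],3)) for r in (fit([V['top'],V['scene']],k,p),fit([V['top']],k,p,False),fit([V['scene']],k,p,False))])
for c in V:
    im=V[c][1]; b=(100,200,115,420) if c=='top' else (235,345,80,470)
    cv2.imwrite(f'pics/crop_{c}.png',cv2.cvtColor(cv2.resize(im[b[0]:b[1],b[2]:b[3]],None,fx=2,fy=2,interpolation=cv2.INTER_CUBIC),cv2.COLOR_RGB2BGR))
E
```

```text
yellow [(array([ 446.2, -179.5,   40.8]), np.float64(0.049)), (array([ 446.9, -180.4,   37. ]), np.float64(0.047)), (array([ 442.5, -180.8,   37. ]), np.float64(0.04))]
blue [(array([444.9,  51.5,  39. ]), np.float64(0.102)), (array([445. ,  51.6,  37. ]), np.float64(0.067)), (array([441.1,  50.6,  37. ]), np.float64(0.124))]
green [(array([463.6, 316.6,  39.6]), np.float64(0.127)), (array([463.8, 317.7,  37. ]), np.float64(0.082)), (array([459.9, 317.1,  37. ]), np.float64(0.154))]
white [(array([466.8, 184.2,  41.1]), np.float64(0.075)), (array([467.2, 185.4,  37. ]), np.float64(0.091)), (array([463.5, 184.9,  37. ]), np.float64(0.059))]
```

play_rows --xyz '[[-0.06,0.025,-0.01],[-0.06,0.025,-0.01],[-0.055,0.025,-0.01],[-0.055,0.025,-0.01],[-0.055,0.025,-0.01],[-0.055,0.025,-0.01],[-0.055,0.025,0],[0,0,0]]' --twist '[[0,0,-0.1],[0,0,-0.1],[0,0,-0.05],[0,0,0],[0,0,0],[0,0,0],[0,0,0],[0,0,0]]' --grip '[55,55,55,55,55,55,55,55]' --grip_force 40

```text
time_s: 2.15
eef_pos: [277.6, 107.8, 309.6]
eef_rot: [3.14, 0.001, 1.561]
force: [-0.9, 1.4, 0.0]
gripper_width: 0.555
```

```bash
python3 - <<'E'
from fit import *
c=optics.get_calibration('wrist'); im=snap('wrist','w1.png'); print(ray('wrist',(210,280)))
import pickle; pickle.dump((c,im),open('w1.pkl','wb'))
E
```

```text
(array([204.58762459, 109.80421481, 432.82028893]), array([ 0.28005128, -0.00315835, -0.95997985]))
```

View pics/w1.png

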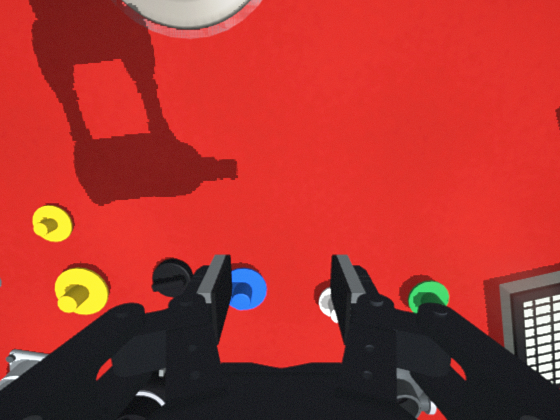

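View pics/crop_top.png

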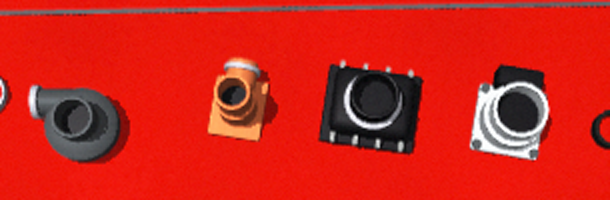

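View pics/crop_scene.png

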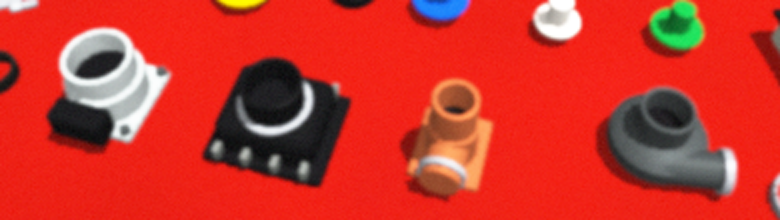

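Wrist view: large yellow (80,290) with the small yellow behind it (52,222), blue (245,290), and green (430,297). Next I look at the ports from above.

play_rows --xyz '[[0.015,0.054,0.002],[0.015,0.054,0.002],[0.015,0.054,0.002],[0.015,0.05,0.002],[0.01,0.05,0],[0,0,0],[0,0,0]]' --twist '[[0,0,-0.01],[0,0,0],[0,0,0],[0,0,0],[0,0,0],[0,0,0],[0,0,0]]' --grip '[55,55,55,55,55,55,55]'

```text
time_s: 3.08
eef_pos: [536.0, 186.1, 300.7]
eef_rot: [-3.14, -0.0, 1.585]
force: [0.3, 0.1, -0.7]
gripper_width: 0.55
```

```bash
python3 - <<'E'
from fit import *
c=optics.get_calibration('wrist'); im=snap('wrist','w2.png')
import pickle; pickle.dump((c,im),open('w2.pkl','wb'))
for n in ['turbo_mouth','pipe_mouth','airbox_mouth']: print(n,[(np.round(r['location'],1),round(r['p'],2)) for r in optics.spot_point('wrist',n)])
E
```

```text
turbo_mouth []
pipe_mouth [(array([266.5, 179.1]), 0.69)]
airbox_mouth [(array([262.1,  27.6]), 0.69)]
```

play_rows --xyz '[[-0.06,0,0],[-0.06,0,0],[-0.06,0,0],[-0.06,0,0],[-0.06,0,0],[-0.05,0,0],[0,0,0],[0,0,0]]' --twist '[[0,0,0],[0,0,0],[0,0,0],[0,0,0],[0,0,0],[0,0,0],[0,0,0],[0,0,0]]' --grip '[55,55,55,55,55,55,55,55]'

```text
time_s: 4.28
eef_pos: [540.7, -165.3, 301.7]
eef_rot: [3.141, -0.0, 1.582]
force: [-0.3, -0.0, 0.3]
gripper_width: 0.551
```

```bash
python3 - <<'E'
from fit import *
c=optics.get_calibration('wrist'); im=snap('wrist','w3.png')
import pickle; pickle.dump((c,im),open('w3.pkl','wb'))
for n in ['throttle_mouth','pipe_mouth','airbox_mouth']: print(n,[(np.round(r['location'],1),round(r['p'],2)) for r in optics.spot_point('wrist',n)])
a,b=cv2.imread('pics/w2.png')[150:350],im[150:350,:,::-1]
cv2.imwrite('pics/w23.png',np.vstack([a,b]))
E
```

```text
throttle_mouth [(array([238.6, 172.6]), 0.68)]
pipe_mouth [(array([265.6, 489.1]), 0.92), (array([ 85.5, 145.5]), 0.42)]
airbox_mouth [(array([261.4, 336.4]), 0.94), (array([ 81.1, 382.2]), 0.61)]
```

View pics/w23.png

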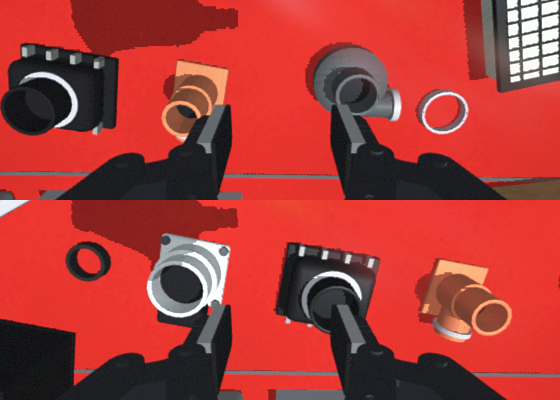

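```bash
cat > rim.py <<'E'
from fit import *
import pickle
from scipy.ndimage import map_coordinates
def load():
    V={c:(optics.get_calibration(c),cv2.cvtColor(cv2.imread(f'pics/{c}0.png'),cv2.COLOR_BGR2RGB)) for c in('top','scene')}
    for k in('w1','w2','w3'): V[k]=pickle.load(open(k+'.pkl','rb'))
    return V
def G(im):
    L=cv2.GaussianBlur(im,(0,0),1.0).astype(np.float32)
    g=0
    for i in range(3):
        g=np.maximum(g,np.hypot(cv2.Sobel(L[...,i],5,1,0),cv2.Sobel(L[...,i],5,0,1)))
    return np.minimum(g,150)
def rimscore(cal,g,p,radii):
    K=np.array(cal['K']);T=np.array(cal['world_to_cam']);s=0
    for r in radii:
        q=(circ(r,0)+p)@T[:3,:3].T+T[:3,3];q=q@K.T;q=q[:,:2]/q[:,2:]
        s+=map_coordinates(g,[q[:,1],q[:,0]],order=1).mean()
    return s
def rimfit(views,p0,bore,span=14,zs=(0,)):
    radii=(bore/2,bore/2+5);gs=[(c,G(im)) for c,im in views];best=(-1,)
    for step,sp in((2,span),(.5,2.5)):
        c0=np.array(p0,float) if step==2 else best[1]
        for dx in np.arange(-sp,sp+.1,step):
            for dy in np.arange(-sp,sp+.1,step):
                for dz in (zs if step==2 else [0]):
                    p=c0+[dx,dy,dz];s=sum(rimscore(c,g,p,radii) for c,g in gs)
                    if s>best[0]:best=(s,p)
    return best[1],best[0]/len(gs)
E
python3 - <<'E'
from rim import *
V=load()
P=dict(throttle=((608,-256,75),60,['top','scene','w3']),airbox=((622,-100,85),52,['top','scene','w3','w2']),turbo=((610,276,70),44,['top','scene','w2']),pipe=((634,74,90),36,['top','scene','w2','w3']))
out={k:V[k][1][...,::-1].copy() for k in V}
for k,(p,b,vs) in P.items():
    for v in vs:
        r=rimfit([V[v]],p,b); print(k,v,r[0].round(1),round(float(r[1])))
    r=rimfit([V[v] for v in vs],p,b,zs=(-12,-9,-6,-3,0,3,6,9,12)); print(k,'ALL zfree',r[0].round(1),round(float(r[1])))
    r=rimfit([V[v] for v in vs],p,b); print(k,'ALL',r[0].round(1),round(float(r[1])))
    for v in vs:
        for rr in(b/2,b/2+5):
            for a in circ(rr,0)+r[0]:
                y,x=proj(v,a,V[v][0]);cv2.circle(out[v],(int(round(x)),int(round(y))),0,(255,255,0),-1)
cv2.imwrite('pics/ov.png',np.vstack([np.hstack([cv2.resize(out['top'][120:190,120:400],(800,200))]),cv2.resize(out['scene'][235:335,90:450],(800,222))]))
cv2.imwrite('pics/ovw.png',np.vstack([out['w2'][160:300],out['w3'][160:300]]))
Q=dict(yellow=(446,-180,37),blue=(444,51,37),green=(462,317,37),white=(465.5,185,37))
for k,p in Q.items():
    r=fit([V['w1']],k,p,False);print(k,r[0].round(1),r[1].round(3))
E
```

```text
throttle top [ 608.  -272.5   75. ] 255
throttle scene [ 624. -261.   75.] 236
throttle w3 [ 597.5 -266.    75. ] 195
throttle ALL zfree [ 608.  -272.5   87. ] 224
throttle ALL [ 605.5 -272.5   75. ] 212
airbox top [ 615.5 -100.    85. ] 213
airbox scene [ 626. -105.   85.] 194
airbox w3 [ 610.5 -108.5   85. ] 208
airbox w2 [ 629.  -101.5   85. ] 158
airbox ALL zfree [ 628.  -101.5   85. ] 172
airbox ALL [ 628.  -101.5   85. ] 172
turbo top [611.  273.5  70. ] 206
turbo scene [607.5 277.5  70. ] 243
turbo w2 [608.5 277.   70. ] 224
turbo ALL zfree [608. 277.  70.] 218
turbo ALL [608. 277.  70.] 218
pipe top [633.  77.  90.] 288
pipe scene [632.  75.  90.] 285
pipe w2 [631.   74.5  90. ] 264
pipe w3 [631.5  74.   90. ] 300
pipe ALL zfree [631.5  74.5  90. ] 280
pipe ALL [631.5  74.5  90. ] 280
yellow [ 445.5 -179.9   37. ] 0.054
blue [443.8  52.5  37. ] 0.272
green [461.8 317.5  37. ] 0.594
white [469.2 171.9  37. ] 1.919
```

View pics/ov.png

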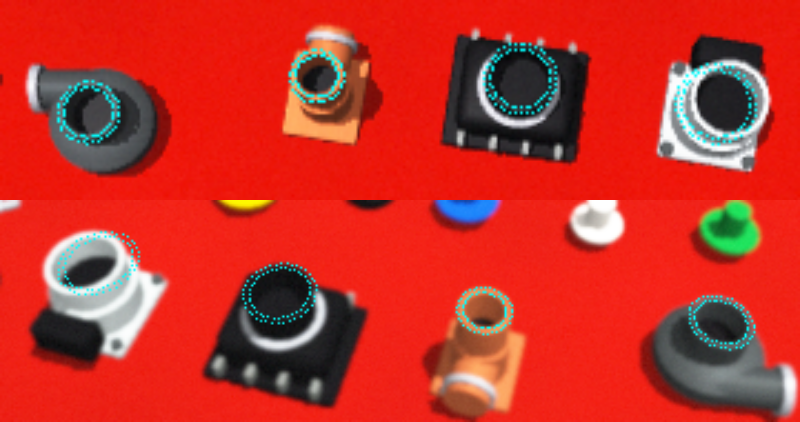

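View pics/ovw.png

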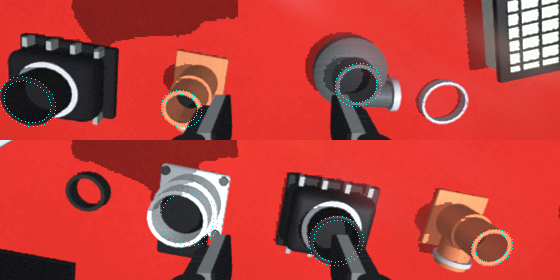

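```bash
python3 - <<'E'
from rim import *
V=load()
P=dict(throttle=((608,-284,75),60,['top','scene','w3']),airbox=((626,-102,85),52,['top','scene','w3','w2']))
out={k:V[k][1][...,::-1].copy() for k in V}
for k,(p,b,vs) in P.items():
    for v in vs:
        r=rimfit([V[v]],p,b,span=10); print(k,v,r[0].round(1),round(float(r[1])))
    r=rimfit([V[v] for v in vs],p,b,zs=(-12,-9,-6,-3,0,3,6,9,12)); print(k,'ALL zfree',r[0].round(1),round(float(r[1])))
    r=rimfit([V[v] for v in vs],p,b); print(k,'ALL',r[0].round(1),round(float(r[1])))
    for v in vs:
        for rr in(b/2,b/2+5):
            for a in circ(rr,0)+r[0]:
                y,x=proj(v,a,V[v][0]);cv2.circle(out[v],(int(round(x)),int(round(y))),0,(255,255,0),-1)
cv2.imwrite('pics/ov2.png',np.vstack([cv2.resize(out['top'][120:190,260:400],(800,400))[:,:],cv2.resize(out['scene'][245:310,90:260],(800,200))]))
a=cv2.resize(out['w3'][190:310,130:400],(800,356));b=cv2.resize(out['w2'][200:310,0:130],(260,220));cv2.imwrite('pics/ovw2.png',np.vstack([a,np.pad(b,((0,0),(0,540),(0,0)))]))
E
```

```text
throttle top [ 614.  -286.5   75. ] 287
throttle scene [ 601.  -288.5   75. ] 294
throttle w3 [ 607.5 -284.5   75. ] 286
throttle ALL zfree [ 608.  -284.5   75. ] 279
throttle ALL [ 608.  -284.5   75. ] 279
airbox top [ 615.5 -100.    85. ] 213
airbox scene [ 626. -105.   85.] 194
airbox w3 [ 613.5 -111.    85. ] 196
airbox w2 [ 629.  -101.5   85. ] 158
airbox ALL zfree [ 628.  -101.5   85. ] 172
airbox ALL [ 628.  -101.5   85. ] 172
```

View pics/ov2.png

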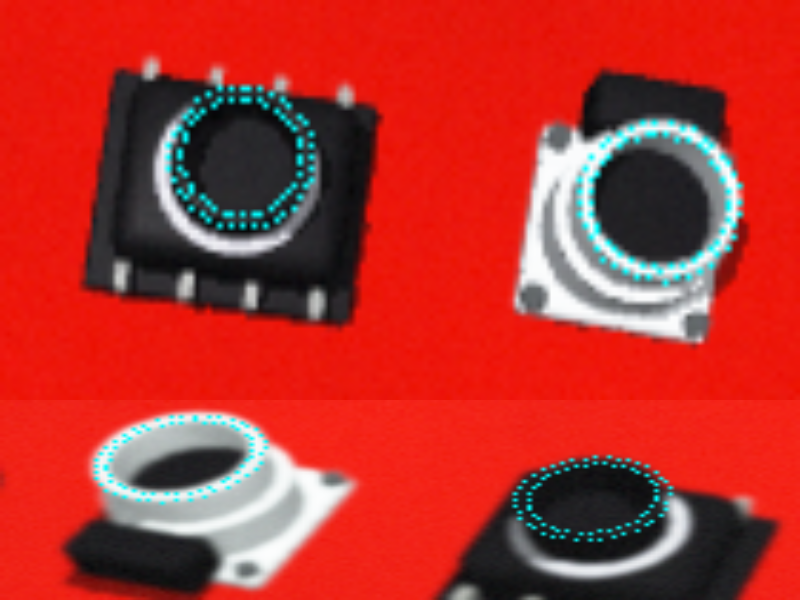

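View pics/ovw2.png

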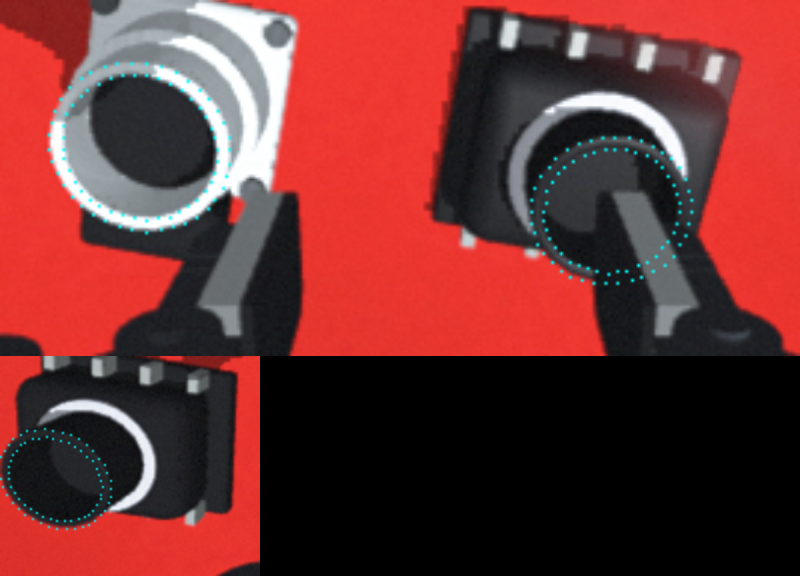

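play_rows --xyz '[[-0.005,-0.03,0.04],[-0.005,-0.03,0.05],[-0.0035,-0.03,0.05],[0,-0.005,0.05],[0,0,0],[0,0,0]]' --twist '[[0,0,0.011],[0,0,0],[0,0,0],[0,0,0],[0,0,0],[0,0,0]]' --grip '[55,55,55,55,55,55]'

```text
time_s: 5.22
eef_pos: [447.7, -179.9, 113.0]
eef_rot: [3.139, 0.001, 1.572]
force: [0.5, -1.4, -0.0]
gripper_width: 0.55
```

```bash
python3 - <<'E'
from rim import *
c=optics.get_calibration('wrist'); im=snap('wrist','w4.png')
print(arm.sense()['eef_pos'].round(1),arm.sense()['eef_rot'].round(3))
r=fit([(c,im)],'yellow',(446,-180,37),False);print(r)
E
```

```text
[ 448.  -180.1  113.4] [3.138e+00 2.000e-03 1.572e+00]
(array([ 444.7794323 , -180.26547337,   37.        ]), np.float64(0.02707359381020069))
```

View pics/w4.png

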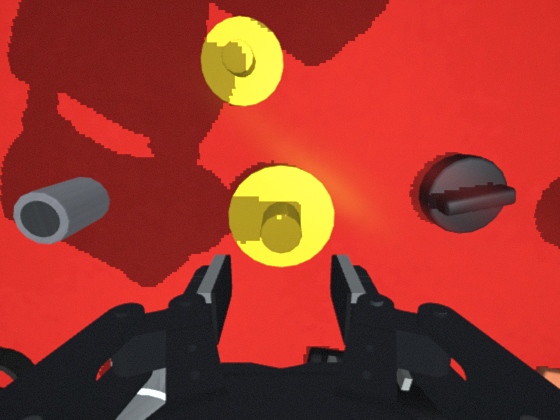

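Yellow's flange is centred at (281,216) between the fingers, and it is the larger of the two. I descend and grip.

play_rows --xyz '[[0,-0.003,0.04],[0,0,0.029],[0,0,0],[0,0,0],[0,0,0],[0,0,0],[0,0,0]]' --twist '[[0,0,0],[0,0,0],[0,0,0],[0,0,0],[0,0,0],[0,0,0],[0,0,0]]' --grip '[55,55,55,10,10,10,10]' --grip_force 40

```text
time_s: 6.15
eef_pos: [444.6, -180.3, 44.2]
eef_rot: [3.138, 0.002, 1.571]
force: [0.5, 1.7, 7.3]
gripper_width: 0.291
```

play_rows --xyz '[[0,0,-0.03],[0,0,-0.04],[-0.02,0.03,-0.04],[-0.03,0.045,-0.006],[-0.03,0.045,0],[-0.024,0.0435,0],[0,0,0],[0,0,0]]' --twist '[[0,0,0],[0,0,0],[0,0,0],[0,0,0],[0,0,0],[0,0,0],[0,0,0],[0,0,0]]' --grip '[10,10,10,10,10,10,10,10]'

```text
time_s: 7.15
eef_pos: [606.1, -283.1, 158.3]
eef_rot: [-3.141, -0.001, 1.571]
force: [-0.3, -0.5, -1.0]
gripper_width: 0.289
```

```bash
python3 - <<'E'
from rim import *
c=optics.get_calibration('wrist'); im=snap('wrist','w5.png');snap('top','t5.png');snap('scene','s5.png')
s=arm.sense();print(s['eef_pos'].round(1),s['eef_rot'].round(3),s['gripper_width'],s['force'])
p=s['eef_pos']-[0,0,7]
print(fit([(c,im)],'yellow',p,False))
cv2.imwrite('pics/v5.png',np.hstack([im[120:,:,::-1],cv2.resize(cv2.imread('pics/s5.png')[200:340,60:260],(240,300))[:300] if 0 else cv2.resize(cv2.imread('pics/s5.png')[200:340,60:260],(240,300)) ]) if im.shape[0]==420 else im)
E
```

```text
[ 606.  -283.   159.1] [ 3.141 -0.     1.571] 0.2889801653156257 [-0.39418647  0.41242271 -1.29087482]
(array([ 606.08847915, -283.24360734,  152.06324956]), np.float64(0.3713250458240509))
```

View pics/v5.png

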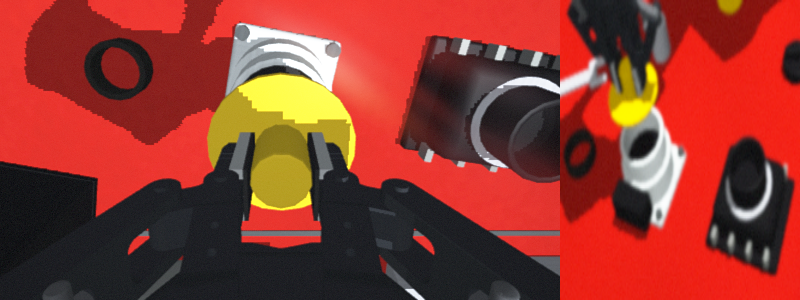

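The plug is held upright and centred at (281,285 in the full picture), with the throttle right behind it. I lower it.

play_rows --xyz '[[-0.0015,0.002,0.025],[0,0,0.015],[0,0,0.006],[0,0,0.004],[0,0,0.003],[0,0,0]]' --twist '[[0,0,0],[0,0,0],[0,0,0],[0,0,0],[0,0,0],[0,0,0]]' --grip '[10,10,10,10,10,10]'

```text
time_s: 8.05
eef_pos: [608.8, -285.1, 105.4]
eef_rot: [3.141, 0.0, 1.571]
force: [-0.2, -0.2, -0.6]
gripper_width: 0.291
```

No contact so far. I go down the last millimetres.

play_rows --xyz '[[0,0,0.002],[0,0,0.002],[0,0,0]]' --twist '[[0,0,0],[0,0,0],[0,0,0]]' --grip '[10,10,10]'

```text
time_s: 8.43
eef_pos: [608.9, -285.2, 103.2]
eef_rot: [3.14, 0.001, 1.571]
force: [-5.0, 1.9, 8.8]
gripper_width: 0.293
```

play_rows --xyz '[[0,0,0],[0,0,0],[0,0,0],[0,0,-0.03],[0,0,-0.04],[0.04,-0.02,-0.045],[0.04,-0.02,-0.045],[0.03,0,-0.035],[0,0,0],[0,0,0]]' --twist '[[0,0,0],[0,0,0],[0,0,0],[0,0,0],[0,0,0],[0,0,0],[0,0,0],[0,0,0],[0,0,0],[0,0,0]]' --grip '[55,55,55,55,55,55,55,55,55,55]'

```text
time_s: 9.68
eef_pos: [569.1, -176.5, 294.1]
eef_rot: [-3.141, -0.0, 1.571]
force: [0.3, 0.7, 0.3]
gripper_width: 0.553
```

```bash
python3 - <<'E'
from rim import *
c=optics.get_calibration('wrist'); im=snap('wrist','w6.png');pickle.dump((c,im),open('w6.pkl','wb'))
snap('scene','s6.png')
print(arm.sense()['eef_pos'])
for n in ['airbox_mouth']: print(n,[(np.round(r['location'],1),atz('wrist',r['location'],85).round(1),round(r['p'],2)) for r in optics.spot_point('wrist',n)])
print(fit([(c,im)],'yellow',(608,-284.5,96),False))
for z in (85,): print(rimfit([(c,im)],(625,-102,z),52,span=10))
E
```

```text
[ 568.82372873 -176.94534585  293.15572221]
airbox_mouth [(array([239.3, 349.4]), array([ 626.2, -102.1,   85. ]), 0.93)]
(array([ 609.83450859, -285.3917926 ,   96.        ]), np.float64(0.033721186220645905))
(array([ 613., -110.,   85.]), np.float32(203.40164))
```

View pics/w6.png

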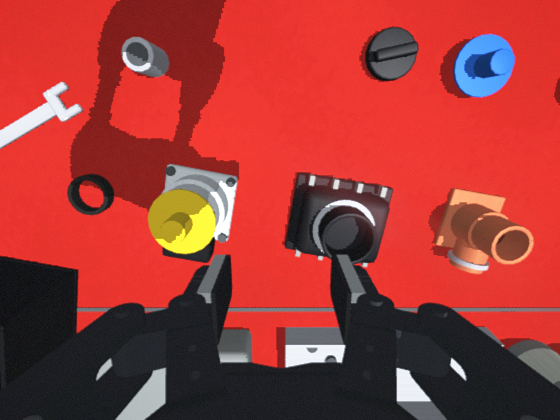

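View pics/s6.png

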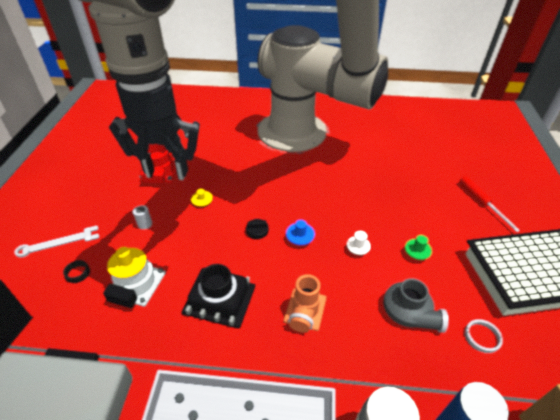

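The yellow plug sits flat on the throttle, at wrist (182,222) and scene (128,263). Next I look more closely at the black rim.

```bash
python3 - <<'E'
from rim import *
c,im=pickle.load(open('w6.pkl','rb'))
def ov(c,im,p,box,s,name):
    r0,r1,c0,c1=box
    a=cv2.resize(im[r0:r1,c0:c1,::-1],None,fx=s,fy=s,interpolation=cv2.INTER_CUBIC)
    a=(255*(np.clip(a/160.,0,1))**.5).astype(np.uint8)
    b=a.copy()
    for rr in(26,31):
        for q in circ(rr,0)+np.array(p):
            y,x=proj(None,q,c);cv2.circle(b,(int((x-c0+.5)*s),int((y-r0+.5)*s)),1,(255,255,0),-1)
    return np.hstack([a,b])
cv2.imwrite('pics/ab.png',ov(c,im,(626,-103,85),(195,270,305,395),4.4,''))
E
```

```text
(no output)
```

View pics/ab.png

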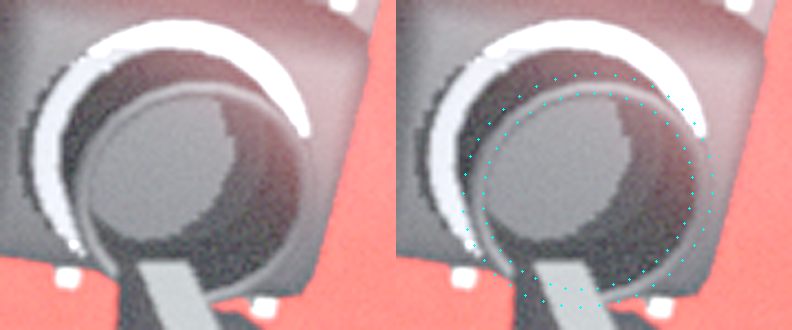

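The rim centre fits (626, −102.5). Now to blue.

play_rows --xyz '[[0.045,-0.02,0.02],[0.05,-0.025,0.03],[0.05,-0.027,0.04],[0.05,-0.027,0.045],[0.033,-0.027,0.045],[0,0,0],[0,0,0]]' --twist '[[0,0,0],[0,0,0],[0,0,0],[0,0,0],[0,0,0],[0,0,0],[0,0,0]]' --grip '[55,55,55,55,55,55,55]'

```text
time_s: 10.7
eef_pos: [451.0, 38.5, 125.7]
eef_rot: [3.141, 0.0, 1.571]
force: [0.3, 0.3, 1.1]
gripper_width: 0.546
```

```bash
python3 - <<'E'
from rim import *
c=optics.get_calibration('wrist'); im=snap('wrist','w7.png')
print(arm.sense()['eef_pos'].round(1),arm.sense()['eef_rot'].round(3))
r=fit([(c,im)],'blue',(443,51,37),False);print(r)
E
```

```text
[451.6  38.2 126.2] [3.14 0.   1.57]
(array([443.63109946,  51.73082054,  37.        ]), np.float64(0.042234502732753754))
```

View pics/w7.png

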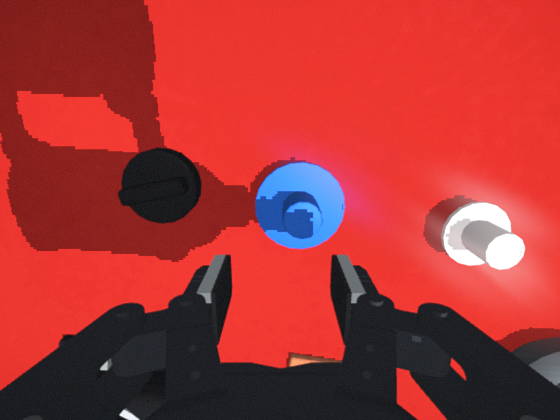

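Blue's flange is at (300,205), 13 mm to the side of the jaw centre. I shift and descend.

play_rows --xyz '[[0.0135,-0.008,0.01],[0,0,0.042],[0,0,0.03],[0,0,0],[0,0,0],[0,0,0],[0,0,0],[0,0,0]]' --twist '[[0,0,0],[0,0,0],[0,0,0],[0,0,0],[0,0,0],[0,0,0],[0,0,0],[0,0,0]]' --grip '[55,55,55,55,10,10,10,10]'

```text
time_s: 11.75
eef_pos: [442.9, 52.5, 44.7]
eef_rot: [3.139, 0.0, 1.571]
force: [-0.6, 0.1, 7.3]
gripper_width: 0.288
```

play_rows --xyz '[[0,0,-0.03],[0,0,-0.04],[-0.015,0.02,-0.04],[-0.035,0.04,-0.01],[-0.035,0.04,0],[-0.035,0.04,0],[-0.035,0.0425,0],[0,0,0],[0,0,0],[0,0,0]]' --twist '[[0,0,0],[0,0,0],[0,0,0],[0,0,0],[0,0,0],[0,0,0],[0,0,0],[0,0,0],[0,0,0],[0,0,0]]' --grip '[10,10,10,10,10,10,10,10,10,10]'

```text
time_s: 13.0
eef_pos: [623.9, -101.6, 163.9]
eef_rot: [-3.141, -0.0, 1.572]
force: [-0.2, 0.2, -0.6]
gripper_width: 0.292
```

```bash
python3 - <<'E'
from rim import *
s=arm.sense();print(s['eef_pos'].round(1),s['eef_rot'].round(3),s['gripper_width'],s['force'])
im=snap('wrist','w8.png');b=snap('scene','s8.png')
cv2.imwrite('pics/v8.png',np.hstack([im[120:,:,::-1],cv2.resize(b[200:340,120:320,::-1],(240,300))]))
E
```

```text
[ 623.9 -101.6  163.9] [-3.141 -0.     1.572] 0.291599529509894 [-0.23395524  0.22396107 -0.57938074]
```

View pics/v8.png

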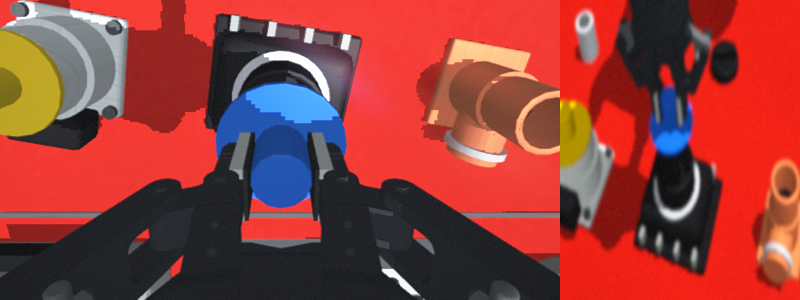

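Blue is held straight at (281,285 in the full picture), above the stub. I lower it.

play_rows --xyz '[[-0.001,0.0015,0.02],[0,0,0.015],[0,0,0.007],[0,0,0.004],[0,0,0.002],[0,0,0]]' --twist '[[0,0,0],[0,0,0],[0,0,0],[0,0,0],[0,0,0],[0,0,0]]' --grip '[10,10,10,10,10,10]'

```text
time_s: 13.85
eef_pos: [626.2, -103.5, 115.9]
eef_rot: [3.141, 0.0, 1.571]
force: [-0.3, -0.0, -0.4]
gripper_width: 0.29
```

play_rows --xyz '[[0,0,0.002],[0,0,0.001],[0,0,0]]' --twist '[[0,0,0],[0,0,0],[0,0,0]]' --grip '[10,10,10]'

```text
time_s: 14.22
eef_pos: [626.3, -103.6, 113.7]
eef_rot: [3.14, 0.0, 1.571]
force: [-1.7, -0.2, 5.2]
gripper_width: 0.293
```

play_rows --xyz '[[0,0,0.001],[0,0,0],[0,0,0],[0,0,0],[0,0,0],[0,0,-0.03],[0,0,-0.04],[0.05,-0.02,-0.045],[0.055,-0.02,-0.045],[0.055,-0.02,-0.02],[0,0,0],[0,0,0]]' --twist '[[0,0,0],[0,0,0],[0,0,0],[0,0,0],[0,0,0],[0,0,0],[0,0,0],[0,0,0],[0,0,0],[0,0,0],[0,0,0],[0,0,0]]' --grip '[10,10,55,55,55,55,55,55,55,55,55,55]'

```text
time_s: 15.72
eef_pos: [571.3, 42.4, 279.4]
eef_rot: [-3.141, 0.0, 1.572]
force: [0.2, -0.2, -0.5]
gripper_width: 0.55
```

```bash
python3 - <<'E'
from rim import *
c=optics.get_calibration('wrist'); im=snap('wrist','w9.png');pickle.dump((c,im),open('w9.pkl','wb'))
print(arm.sense()['eef_pos'])
print(fit([(c,im)],'blue',(626,-103,106),False))
print(rimfit([(c,im)],(631.5,74.5,90),36,span=8))
E
```

```text
[571.36641484  41.79044099 278.93289144]
(array([ 626.45743763, -103.30278563,  106.        ]), np.float64(0.04053005576133728))
(array([631.5,  75. ,  90. ]), np.float32(294.73264))
```

View pics/w9.png

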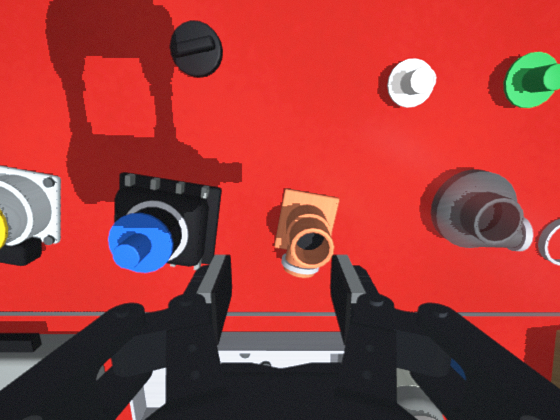

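Blue sits flat on the stub (140,243). The pipe mouth (311,246) and turbo mouth (497,220) are both clear to see. Next is green.

```bash
python3 - <<'E'
from rim import *
c,im=pickle.load(open('w9.pkl','rb'))
print(rimfit([(c,im)],(608,277,70),44,span=8))
E
```

```text
(array([608.5, 277. ,  70. ]), np.float32(250.54437))
```

play_rows --xyz '[[0.05,-0.02,0.025],[0.052,-0.02,0.03],[0.052,-0.02,0.035],[0.052,-0.02,0.035],[0.052,-0.02,0.03],[0.018,-0.009,0.01],[0,0,0],[0,0,0]]' --twist '[[0,0,0],[0,0,0],[0,0,0],[0,0,0],[0,0,0],[0,0,0],[0,0,0],[0,0,0]]' --grip '[55,55,55,55,55,55,55,55]'

```text
time_s: 16.77
eef_pos: [466.1, 310.9, 119.5]
eef_rot: [3.14, -0.0, 1.569]
force: [0.3, -0.5, 0.2]
gripper_width: 0.552
```

```bash
python3 - <<'E'
from rim import *
c=optics.get_calibration('wrist'); im=snap('wrist','w10.png')
print(arm.sense()['eef_pos'].round(1),arm.sense()['eef_rot'].round(3))
r=fit([(c,im)],'green',(462,317,37),False);print(r)
E
```

```text
[466.2 310.9 119.8] [ 3.14  -0.     1.569]
(array([462.14007137, 317.45598413,  37.        ]), np.float64(0.05192046985030174))
```

View pics/w10.png

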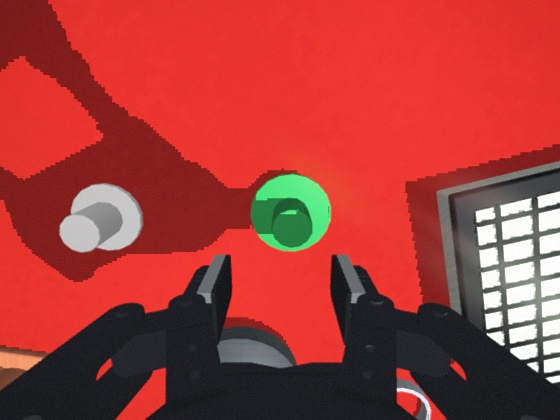

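Green's flange is at (291,212). I shift and descend.

play_rows --xyz '[[0.0065,-0.004,0.01],[0,0,0.036],[0,0,0.03],[0,0,0],[0,0,0],[0,0,0],[0,0,0],[0,0,0]]' --twist '[[0,0,0],[0,0,0],[0,0,0],[0,0,0],[0,0,0],[0,0,0],[0,0,0],[0,0,0]]' --grip '[55,55,55,55,10,10,10,10]'

```text
time_s: 17.82
eef_pos: [461.4, 319.0, 44.3]
eef_rot: [3.139, -0.001, 1.571]
force: [-0.0, -0.4, 5.3]
gripper_width: 0.29
```

play_rows --xyz '[[0,0,-0.03],[0,0,-0.04],[-0.008,0.025,-0.035],[-0.012,0.04,-0.005],[-0.012,0.04,0],[-0.01,0.0415,0],[0,0,0],[0,0,0],[0,0,0]]' --twist '[[0,0,0],[0,0,0],[0,0,0],[0,0,0],[0,0,0],[0,0,0],[0,0,0],[0,0,0],[0,0,0]]' --grip '[10,10,10,10,10,10,10,10,10]'

```text
time_s: 18.95
eef_pos: [606.1, 277.2, 153.2]
eef_rot: [-3.141, -0.0, 1.572]
force: [-0.3, 0.6, -0.1]
gripper_width: 0.292
```

```bash
python3 - <<'E'
from rim import *
s=arm.sense();print(s['eef_pos'].round(1),s['eef_rot'].round(3),s['gripper_width'],s['force'])
im=snap('wrist','w11.png');b=snap('scene','s11.png')
cv2.imwrite('pics/v11.png',np.hstack([im[120:,:,::-1],cv2.resize(b[200:340,300:500,::-1],(240,300))]))
E
```

```text
[606.1 277.2 153.2] [-3.141 -0.     1.572] 0.29178706346585365 [-0.26710035  0.55508789 -0.11406849]
```

View pics/v11.png

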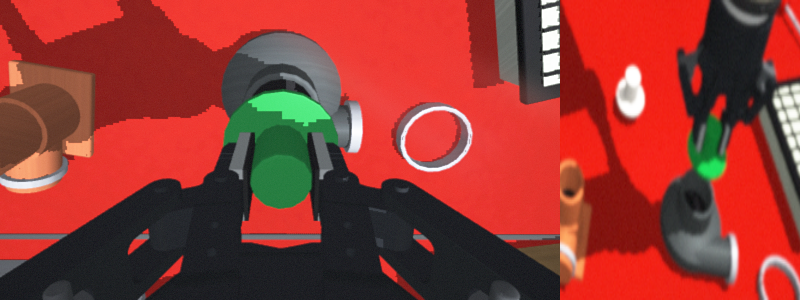

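Green is held straight and in line with the turbo mouth. I lower it.

play_rows --xyz '[[0,0.001,0.02],[0,0,0.02],[0,0,0.007],[0,0,0.004],[0,0,0.002],[0,0,0]]' --twist '[[0,0,0],[0,0,0],[0,0,0],[0,0,0],[0,0,0],[0,0,0]]' --grip '[10,10,10,10,10,10]'

```text
time_s: 19.8
eef_pos: [608.4, 276.8, 100.6]
eef_rot: [3.141, -0.0, 1.571]
force: [-1.1, 0.0, -0.5]
gripper_width: 0.286
```

play_rows --xyz '[[0,0,0.002],[0,0,0.001],[0,0,0]]' --twist '[[0,0,0],[0,0,0],[0,0,0]]' --grip '[10,10,10]'

```text
time_s: 20.18
eef_pos: [608.6, 276.7, 98.4]
eef_rot: [3.14, -0.001, 1.571]
force: [-1.8, -0.9, 5.1]
gripper_width: 0.292
```

play_rows --xyz '[[0,0,0.001],[0,0,0],[0,0,0],[0,0,0],[0,0,0],[0,0,-0.03],[0,0,-0.04],[-0.035,-0.01,-0.045],[-0.04,-0.015,-0.045],[-0.015,-0.015,-0.02],[0,0,0],[0,0,0]]' --twist '[[0,0,0],[0,0,0],[0,0,0],[0,0,0],[0,0,0],[0,0,0],[0,0,0],[0,0,0],[0,0,0],[0,0,0],[0,0,0],[0,0,0]]' --grip '[10,10,55,55,55,55,55,55,55,55,55,55]'

```text
time_s: 21.68
eef_pos: [568.2, 187.1, 274.9]
eef_rot: [-3.14, -0.0, 1.571]
force: [0.0, -0.4, -0.9]
gripper_width: 0.551
```

```bash
python3 - <<'E'
from rim import *
c=optics.get_calibration('wrist'); im=snap('wrist','w12.png')
print(arm.sense()['eef_pos'])
print(fit([(c,im)],'green',(608.5,277,91),False))
print(rimfit([(c,im)],(631.5,74.5,90),36,span=8))
E
```

```text
[568.15704546 187.23369986 274.39702689]
(array([609.07731809, 275.91464097,  91.        ]), np.float64(0.04408679157495499))
(array([631.5,  74.5,  90. ]), np.float32(286.415))
```

View pics/w12.png

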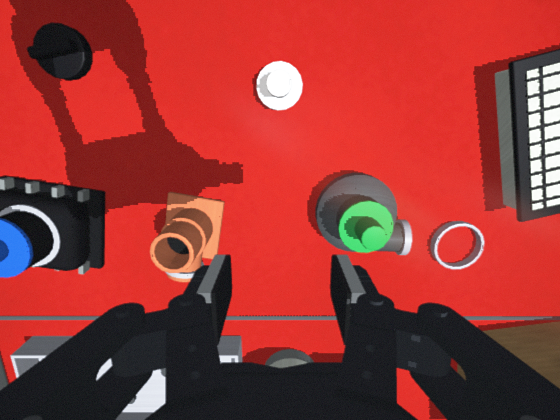

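Green is seated on the turbo (366,225), and the pipe is confirmed at (631.5, 74.5). White at (278,85) is next.

play_rows --xyz '[[0,-0.03,0.03],[0,-0.035,0.045],[-0.001,-0.035,0.05],[0,-0.003,0.035],[0,0,0],[0,0,0]]' --twist '[[0,0,0],[0,0,0],[0,0,0],[0,0,0],[0,0,0],[0,0,0]]' --grip '[55,55,55,55,55,55]'

```text
time_s: 22.48
eef_pos: [466.4, 186.2, 116.6]
eef_rot: [3.14, -0.0, 1.571]
force: [1.0, -0.3, 0.6]
gripper_width: 0.549
```

```bash
python3 - <<'E'
from rim import *
c=optics.get_calibration('wrist'); im=snap('wrist','w13.png')
print(arm.sense()['eef_pos'].round(1),arm.sense()['eef_rot'].round(3))
r=fit([(c,im)],'white',(465.5,185,37),False);print(r)
E
```

```text
[466.7 186.1 117.1] [ 3.139e+00 -1.000e-03  1.571e+00]
(array([464.71669407, 184.91110641,  37.        ]), np.float64(0.03422185406088829))
```

View pics/w13.png

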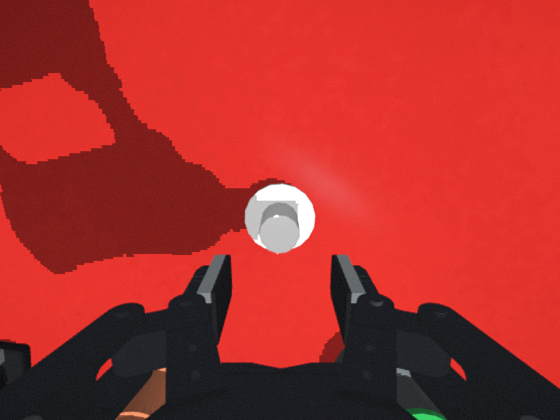

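White is centred at (279,217).

play_rows --xyz '[[-0.0012,-0.0015,0.01],[0,0,0.033],[0,0,0.03],[0,0,0],[0,0,0],[0,0,0],[0,0,0],[0,0,0]]' --twist '[[0,0,0],[0,0,0],[0,0,0],[0,0,0],[0,0,0],[0,0,0],[0,0,0],[0,0,0]]' --grip '[55,55,55,55,10,10,10,10]'

```text
time_s: 23.52
eef_pos: [464.7, 184.6, 44.2]
eef_rot: [3.139, -0.001, 1.571]
force: [-0.3, -0.3, 6.9]
gripper_width: 0.297
```

play_rows --xyz '[[0,0,-0.03],[0,0,-0.04],[-0.01,0.01,-0.045],[-0.03,0.04,-0.01],[-0.03,0.04,0],[-0.03,0.04,0],[-0.01,0.037,0],[0,0,0],[0,0,0],[0,0,0]]' --twist '[[0,0,0],[0,0,0],[0,0,0],[0,0,0],[0,0,0],[0,0,0],[0,0,0],[0,0,0],[0,0,0],[0,0,0]]' --grip '[10,10,10,10,10,10,10,10,10,10]'

```text
time_s: 24.78
eef_pos: [629.8, 75.2, 168.3]
eef_rot: [-3.141, -0.0, 1.572]
force: [-1.1, -0.9, -1.2]
gripper_width: 0.288
```

```bash
python3 - <<'E'
from rim import *
s=arm.sense();print(s['eef_pos'].round(1),s['eef_rot'].round(3),s['gripper_width'],s['force'])
im=snap('wrist','w14.png');b=snap('scene','s14.png')
cv2.imwrite('pics/v14.png',np.hstack([im[120:,:,::-1],cv2.resize(b[200:340,220:420,::-1],(240,300))]))
E
```

```text
[629.8  75.2 168.3] [-3.141 -0.     1.572] 0.2877520075178723 [-1.05340499 -0.93251284 -1.15304434]
```

View pics/v14.png

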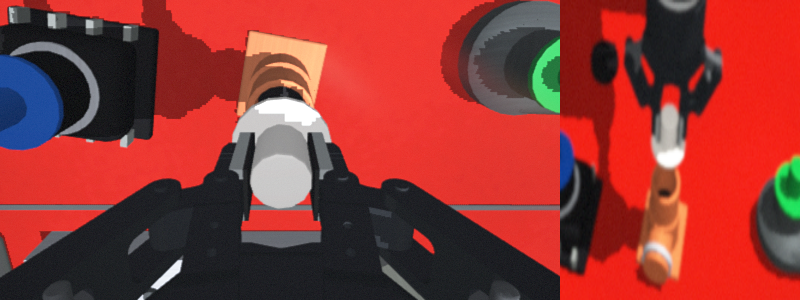

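White is held straight above the pipe mouth. I lower it.

play_rows --xyz '[[0,0.001,0.02],[0,0,0.014],[0,0,0.007],[0,0,0.004],[0,0,0.002],[0,0,0]]' --twist '[[0,0,0],[0,0,0],[0,0,0],[0,0,0],[0,0,0],[0,0,0]]' --grip '[10,10,10,10,10,10]'

```text
time_s: 25.62
eef_pos: [631.9, 74.5, 121.3]
eef_rot: [3.141, -0.0, 1.571]
force: [0.0, 0.6, -0.5]
gripper_width: 0.292
```

play_rows --xyz '[[0,0,0.002],[0,0,0.001],[0,0,0]]' --twist '[[0,0,0],[0,0,0],[0,0,0]]' --grip '[10,10,10]'

```text
time_s: 26.0
eef_pos: [631.8, 74.5, 118.4]
eef_rot: [3.141, -0.0, 1.571]
force: [-1.6, 1.1, 2.8]
gripper_width: 0.286
```

play_rows --xyz '[[0,0,0.001],[0,0,0],[0,0,0],[0,0,0],[0,0,0],[0,0,-0.03],[0,0,-0.04],[0,-0.03,-0.045],[-0.02,-0.04,-0.045],[-0.02,-0.03,-0.03],[0,0,0],[0,0,0]]' --twist '[[0,0,0],[0,0,0],[0,0,0],[0,0,0],[0,0,0],[0,0,0],[0,0,0],[0,0,0],[0,0,0],[0,0,0],[0,0,0],[0,0,0]]' --grip '[10,10,55,55,55,55,55,55,55,55,55,55]'

```text
time_s: 27.5
eef_pos: [532.5, 34.8, 305.8]
eef_rot: [-3.141, -0.0, 1.571]
force: [0.3, -0.2, -0.4]
gripper_width: 0.549
```

```bash
python3 - <<'E'
from rim import *
s=arm.sense();print(s['eef_pos'].round(1),s['force'].round(1))
c=optics.get_calibration('wrist'); w=snap('wrist','w15.png');b=snap('scene','s15.png');t=snap('top','t15.png')
V={'w':(c,w),'scene':(optics.get_calibration('scene'),b),'top':(optics.get_calibration('top'),t)}
for k,p in dict(yellow=(608.5,-285,96),blue=(626,-103,106),green=(608.5,276.5,91),white=(631.5,74.5,111)).items():
    for vs in (['scene'],['top'],['scene','top']):
        r=fit([V[v] for v in vs],k,p,len(vs)>1); print(k,vs,r[0].round(1),round(float(r[1]),3))
cv2.imwrite('pics/f15.png',np.vstack([cv2.resize(b[200:350,80:480,::-1],(800,300)),cv2.resize(t[100:250,100:500,::-1],(800,300))]))
E
```

```text
[532.5  34.8 305.8] [ 0.3 -0.2 -0.4]
yellow ['scene'] [ 607.2 -286.7   96. ] 0.042
yellow ['top'] [ 611.9 -285.6   96. ] 0.042
yellow ['scene', 'top'] [ 610.4 -284.4  100.6] 0.048
blue ['scene'] [ 626.7 -103.9  106. ] 0.042
blue ['top'] [ 629.  -104.1  106. ] 0.046
blue ['scene', 'top'] [ 628.5 -103.8  108.2] 0.045
green ['scene'] [609.7 275.2  91. ] 0.058
green ['top'] [611.8 276.9  91. ] 0.05
green ['scene', 'top'] [611.1 275.4  92.8] 0.064
white ['scene'] [630.8  74.3 111. ] 0.049
white ['top'] [667.9  50.5 111. ] 0.641
white ['scene', 'top'] [657.1  73.5 147.9] 0.363
```

View pics/f15.png

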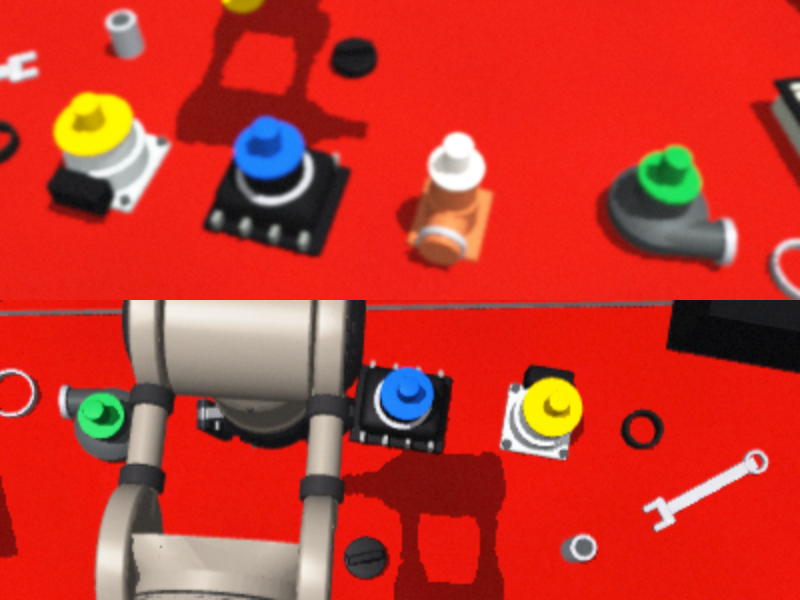

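View pics/w15.png

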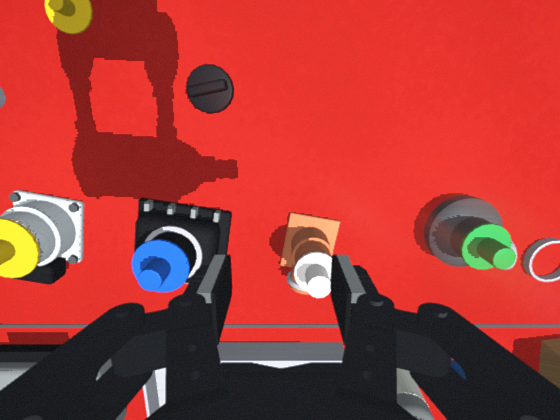

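All four plugs sit upright with flanges level. In the scene crop they are at yellow (92,120), blue (268,145), white (457,160) and green (672,172). The cap and socket have not moved. The robot is clear, so I hand in.

```bash
python3 -c "
from bench import arm
print(arm.job_done()); print(arm.sense()['time_s'])"
```

```text
the job is handed in; nothing more can be done
None
the job is handed in; nothing more can be done
```

All four plugs are in their ports, placed in the order asked: yellow in the throttle body, blue in the air-box lid, green in the turbo and white in the charge pipe. I handed the job in at about 28 s, with the gripper open and clear.

- **Seating:** each plug met its rim within about 0.3 mm of the height it should, with a 3 to 9 N push. I pressed blue, green and white 1 mm further; yellow I left at first contact. In the last scene and wrist pictures all four stand upright with their flanges level.
- **Position:** fits in the last scene picture put each plug within 3 mm of the measured mouth centre.
- **Left alone:** I never touched the oil-filler cap, the socket, the smaller yellow plug or the red look-alike. The cap and socket lie where they did in the last pictures.

**Checks that failed or disagreed:**
- The arm hid white from the top camera, so the fit there failed. White is confirmed by the scene and wrist pictures and by the contact force.
- Fitted plug heights from the two fixed cameras came out 2 to 5 mm high. The same fits read 2 to 4 mm high while the plugs stood on the table, so I put this down to calibration.
- The trained networks' points were up to about 10 mm off, and the automatic edge fit was unreliable on the black air-box rim. I fitted the plug and rim outlines myself instead, and checked the air-box rim by overlay.

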